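# Hang the blue spatula in the utensil cabinet

## Robot

A 6-joint arm with a two-finger parallel gripper is mounted at the origin on the work surface. World frame = base frame: x ahead of the robot, y to its left, z up, the work surface at z = 0. Lengths are in m, angles in rad, forces in N, time in s.
With the tool pointing down it reaches from about 0.3 to 0.775 m from the base axis. Payload 14.6 kg.
Tool frame: the origin (TCP) lies at the very end of the fingers, on their centre line; the grasp point (between the pads) lies 19 mm behind it; z points along the fingers, y is the line along which they close (so a half turn about z gives the same grasp; the last joint's range is limited). The gripper opens to 94 mm and grips with 3 to 60 N. Pads are 16 mm wide; open, the fingers measure 119 mm over their backs; the gripper's body (75 mm by 177 mm) begins 78 mm behind the grasp point.
Start: joints at [1.172, 0.3, 1.521, -0, 1.321, -0.067], TCP at [0.179, 0.52, 0.205] pointing down, gripper open.
Joint ranges: [-3.03, 3.03], [-0.79, 2.21], [0.23, 2.52], [-1.04, 4.18], [0, 3.07], [-2.55, 2.55]. Speed limits (rad/s): [2.22, 2.22, 2.57, 3.14, 3.14, 3.14].

## Interface

Orientations are given as [roll, pitch, yaw] about the fixed x, y, z axes, in that order (R = Rz(yaw) Ry(pitch) Rx(roll)).
In Python, from station import ctrl gives the robot as it stands.
- The arm moves only by the shell command python3 -m pendant 'ROWS' [OPENING] [FORCE]. ROWS is JSON, a list of rows, each a list of 2 entries, a list of its own where there are three numbers: the shift along the world's x, y, z in cm, then the turn about the world's z in rad. A call has 1 to 20 rows; each row shifts and turns the commanded pose from where the row before left it; what a row does not reach is not made up. A row lasts 1/12 s, in which the tool goes at most 41.7 mm and 7.16 degrees, less where a joint would pass 70% of its speed; a pose out of reach is approached as far as the arm can. A call is refused whole if a number of a shift passes 4.17 or a number of a turn 0.125, either way. A call with a gripper value outside its range is refused whole. OPENING is the opening, from 0 (shut) to 1 (fully open), set as the call begins (- or left out, the last holds). The fingers move at their own pace and stop on an object; FORCE is the grip in N (left out, the last holds). Time passes only in rows, so rows that do not move let the fingers close. It gives the time, the measured TCP pose, the force, the opening and the grip force at its end, in the units of the state.
- ctrl.get_obs(): the state, without advancing time (a new reading comes with each control period).
- ctrl.camera(name): name is "scene" or "top"; returns a dict with "color" (420x560x3 uint8, red, green, blue), "intrinsics" (3x3 intrinsics, pixels), "camera_from_world" (4x4, takes a point from world to camera coordinates). Camera axes: x right, y down, z forward; pixel columns grow to the right and rows downward; lengths in m; the calibration is good to about 2 mm. A picture is of the moment at which its call begins. There is no depth.
- ctrl.hand_in(): hands the job in; it is judged then, once.
The state is a dict: "time_s": time; "qpos": joint angles; "joint_vel": joint speeds; "tau": joint torques, N m; "ee_pos": TCP position; "eef_rot": TCP orientation; "force": force on the tool from outside, world axes, zero at the start; "moment": the same for the moment, N m; "grip_width": finger opening in m; "grip_force": force on a finger pad.
Only numpy, scipy, OpenCV 4.12 (cv2) and the standard library are available. Lean on these libraries where they do the work, as an engineer would, in place of code of your own. Each camera call takes 0.05 s, during which the arm holds its last target. There are 200 camera calls.

## Task

Hang the blue-handled spatula by its ring on the blue hook deep inside the low utensil cabinet, tilting it ring end up to get it under the cabinet's front lintel, and let it hang there freely and still. Leave the red and green spatulas lying on the board.

Things in the scene. Friction and masses are not known exactly. Their poses are not given: they have to be found in the camera images.
- spatula_blue: Spatula, blue handle, 90 g, lying on a fixed white board 12 mm thick. Origin: centre of the hanging ring at the handle's end (bar 8 mm, hole 30 mm, outside 46 mm, lying flat), 8 mm above the board; +x from blade to ring (away from the robot and to its left), z up. Handle 16 mm wide and high, x = -19 to -155 mm: grip it across at x = -140. Steel blade 44 mm wide, 3 mm thick, x = -164 to -220.
- hook_blue: Blue hook with a blue 44 x 60 mm backplate, fixed on the cabinet's back rail; a red one is 110 mm beside it. Origin: centre of the bend, where the ring will hang, 250 mm above the table; +x into the cabinet, z up. Bar 8 mm thick: from the backplate (x = +26 mm) nearly level (5 mm down) out to the bend, then a straight prong 50 degrees up and out to the tip at x = -27, z = +32 mm, higher than the lintel's edge.
- cabinet: Low steel cabinet, fixed, open front facing the robot's right, 345 mm high, 282 mm wide inside, no floor. Origin: on the table under the hook line; +x inwards. Front at x = -92 mm, with a lintel 8 mm thick from z = 278 mm up; wire roof from z = 338. Level items cannot pass lintel and hook tip; one tilted ring end up 40 degrees slides in under it along its own length. A low back rail stops swinging.
- spatula_red: Small spatula exactly like the blue one but with a red handle and ring, lying beside it on the white board. A bystander: leave it lying.
- spatula_green: Small spatula exactly like the blue one but with a green handle and ring, lying beside it on the white board. A bystander: leave it lying.
Not all that is in view belongs to the job. What is meant by the spatula_blue is not pink, and is the larger of those in its own colour.

How it is judged:
By the outcome, as a careful person would: the job done as asked, in the order asked, and still so for the second after the job is handed in, with the robot touching nothing.
It also fails if it takes over 43 s, if anything falls off the work surface, if the arm or the gripper's body presses on something with over 40 N, if the wrist force passes 120 N, or if a joint passes its speed limit or range.

## Working session

There is one attempt and no reset: what is moved stays moved. The work goes in short steps, Python scripts to look and compute and a shell command to move; the robot and the scene stay as the last step left them, time stands still between calls to the robot, and variables do not carry over. Pictures are saved under pics/ and viewed, at most 11 in all, crops included, and the job is handed in when it is done.

```bash
mkdir -p pics; ls; cat > h.py <<'E'
import numpy as np, cv2
from station import ctrl
def cam(n):
    c=ctrl.camera(n); return c['color'][:,:,::-1].copy(), np.array(c['intrinsics']), np.array(c['camera_from_world'])
def proj(P,K,T):
    P=np.atleast_2d(P); q=(T[:3,:3]@P.T).T+T[:3,3]; u=(K@q.T).T; return u[:,:2]/u[:,2:]
def back(uv,z,K,T):
    d=T[:3,:3].T@np.linalg.inv(K)@np.array([uv[0],uv[1],1.]); o=-T[:3,:3].T@T[:3,3]
    return o+d*(z-o[2])/d[2]
E
python3 - <<'E'
from h import *
for n in('top','scene'):
    im,K,T=cam(n); cv2.imwrite(f'pics/{n}0.png',im); np.savez(f'{n}.npz',K=K,T=T); print(n,K.round(1).tolist(),(-T[:3,:3].T@T[:3,3]).round(3),T[2,:3].round(2))
o=ctrl.get_obs();print(o['ee_pos'],o['eef_rot'],o['time_s'])
E
```

```text
pics
top [[500.0, 0.0, 271.5], [0.0, 500.0, 210.0], [0.0, 0.0, 1.0]] [ 0.269 -0.143  1.532] [ 0.19 -0.   -0.98]
scene [[411.0, 0.0, 281.9], [0.0, 411.0, 216.9], [0.0, 0.0, 1.0]] [1.156 0.39  1.158] [-0.48 -0.42 -0.77]
[0.1790825  0.51978292 0.20494505] [-3.14056602e+00 -4.59607696e-05  2.80979091e+00] 0.1
```

View pics/top0.png

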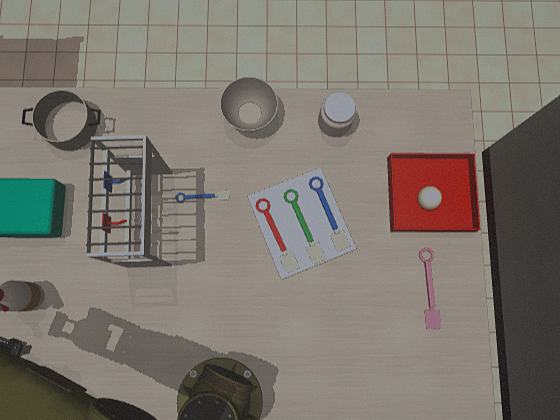

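View pics/scene0.png

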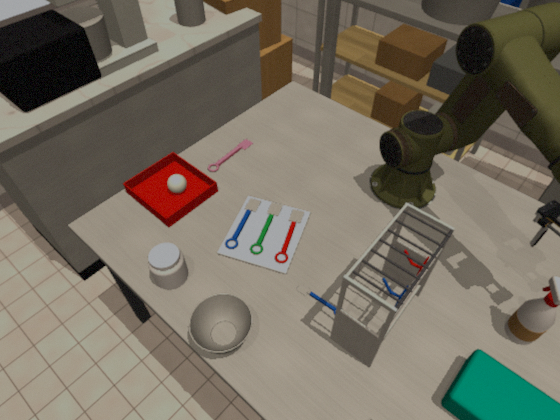

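Candidates for the target: the blue spatula on the board, ring at top (316,184), and the small blue one in front of the cabinet at (180,198). The pink one at (427,255) is ruled out by colour. I choose the one on the board because it is the larger, and I'll check it along with the hook in a close crop.

```bash
python3 - <<'E'
from h import *
t=cv2.imread('pics/top0.png'); s=cv2.imread('pics/scene0.png')
a=cv2.resize(t[165:265,245:365],None,fx=3.3,fy=3.3,interpolation=cv2.INTER_CUBIC)
b=cv2.resize(t[130:270,75:235],None,fx=2.5,fy=2.5,interpolation=cv2.INTER_CUBIC)
c=cv2.resize(s[200:365,300:470],None,fx=2.35,fy=2.35,interpolation=cv2.INTER_CUBIC)
W=np.zeros((600,800,3),np.uint8)
c=c[:,:400]; W[:b.shape[0]-0,0:400]=b[:600]; W[:min(600,c.shape[0]),400:400+c.shape[1]]=c[:600]
a=cv2.resize(t[165:265,245:365],(288,240)); W[355:595,0:288]=a
cv2.imwrite('pics/crop1.png',W)
d=np.load('top.npz');K,T=d['K'],d['T']
hsv=cv2.cvtColor(t,cv2.COLOR_BGR2HSV)
m=cv2.inRange(hsv,(100,120,50),(125,255,255))
n,l,st,ce=cv2.connectedComponentsWithStats(m)
for i in range(1,n):
    if st[i,4]>15: print(st[i],ce[i].round(1), back(ce[i],0.02,K,T).round(4))
# ring by fit: handle axis & white blade
ys,xs=np.where(m[165:265,295:360]); p=np.array([back((x+295,y+165),0.02,K,T)[:2] for x,y in zip(xs,ys)])
c0=p.mean(0); u,sv,vt=np.linalg.svd(p-c0); ax=vt[0]*np.sign(vt[0][0]); q=(p-c0)@ax
print('axis',ax,np.arctan2(ax[1],ax[0]),'extent',q.min(),q.max(),'ring',c0+ax*(q.max()-0.023),'from handle end',c0+ax*(q.min()+0.155))
print('cab front top corners z.345', [back(v,0.345,K,T).round(3) for v in((147,138),(153,262),(92,140),(88,255))])
E
```

```text
[309 177  29  52 263] [324.  202.3] [ 0.5858 -0.3111  0.02  ]
[109 180  16   3  31] [116.2 181.2] [0.6496 0.3343 0.02  ]
[176 193  38   9 109] [193.7 196.2] [0.6033 0.0918 0.02  ]
axis [0.92454267 0.38107853] 0.3909625707337274 extent -0.08800549517377129 0.08661727858963164 ring [ 0.64492133 -0.28671725] from handle end [ 0.64804372 -0.28543026]
cab front top corners z.345 [array([0.679, 0.162, 0.345]), array([0.371, 0.132, 0.345]), array([0.673, 0.298, 0.345]), array([0.387, 0.287, 0.345])]
```

View pics/crop1.png

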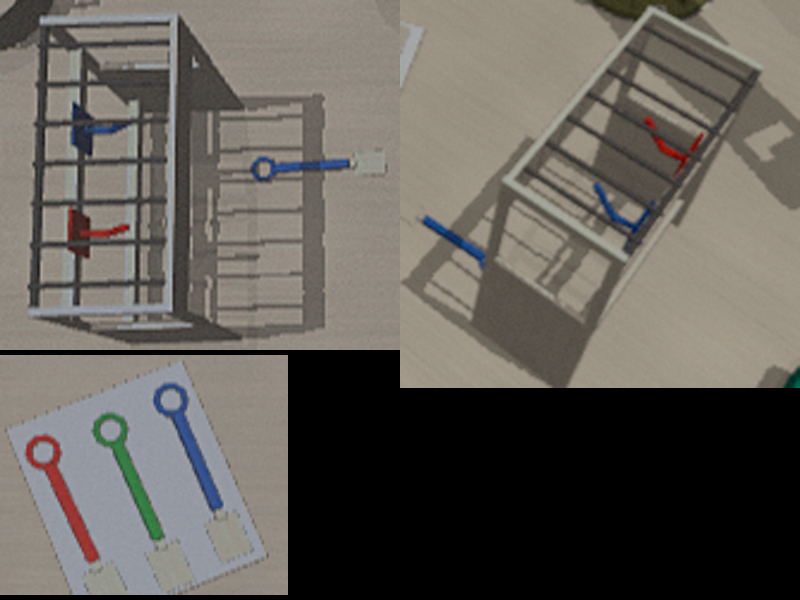

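```bash
cat > fit.py <<'E'
from h import *
from scipy.optimize import least_squares
D={n:np.load(n+'.npz') for n in('top','scene')}
tc=lambda x,y:(75+x/2.5,130+y/2.5); sc=lambda x,y:(300+(x-400)/2.35,200+y/2.35)
obs=[('top',(-27,0,282),tc(127,125)),('scene',(-27,0,282),sc(597,185)),('scene',(0,0,250),sc(630,224)),
('top',(-92,'a',345),tc(178,15)),('top',(-92,'b',345),tc(179,312)),('scene',(-92,'a',345),sc(503,183)),('scene',(-92,'b',345),sc(652,10)),('top',(26,0,255),tc(88,128))]
def r(p):
    c,s=np.cos(p[2]),np.sin(p[2]); o=[]
    for n,P,uv in obs:
        y={'a':p[3],'b':p[4]}.get(P[1],0); x=P[0]/1e3
        w=[p[0]+c*x-s*y,p[1]+s*x+c*y,P[2]/1e3]
        o.append(proj(w,D[n]['K'],D[n]['T'])[0]-uv)
    return np.array(o).ravel()
f=least_squares(r,[.58,.25,1.62,-.1,.2],loss='soft_l1'); print(f.x.round(4)); print(r(f.x).reshape(-1,2).round(1).tolist())
E
python3 fit.py
python3 - <<'E'
from h import *
d=np.load('top.npz');print('a,b top only',[back(v,0.345,d['K'],d['T']).round(4) for v in((146.2,136),(146.6,254.8))])
print('red bp', [back(v,0.26,d['K'],d['T']).round(4) for v in((107.6,181.2),(106.8,222.8))])
E
```

```text
[ 0.5905  0.256   1.6062 -0.0927  0.2047]
[[-0.7, -1.6], [-0.0, -0.5], [-7.1, -4.5], [-1.2, -0.9], [-3.6, -0.3], [-0.1, -2.7], [-0.6, -3.4], [-2.4, 0.3]]
a,b top only [array([0.684 , 0.1643, 0.345 ]), array([0.3884, 0.1482, 0.345 ])]
red bp [array([0.5892, 0.2809, 0.26  ]), array([0.479 , 0.2757, 0.26  ])]
```

```bash
python3 -m pendant '[[[0,0,4],-0.12],[[0,0,4],-0.12],[[0,0,4],-0.12],[[0,-1,4],-0.12],[[1.5,-4,0],-0.12],[[1.5,-4,0],-0.12],[[1.5,-4,0],-0.12],[[1.5,-4,0],-0.12],[[1.5,-4,0],-0.12],[[1.5,-4,0],-0.12],[[1.5,-4,0],-0.12],[[1.5,-4,0],-0.12],[[1.5,-4,0],-0.12],[[1.5,-4,0],-0.12],[[1.5,-4,0],-0.12],[[1.5,-4,0],-0.12],[[1.5,-4,0],-0.12],[[1.5,-4,0],-0.12],[[1.5,-4,0],-0.12],[[1.5,-4,0],-0.12]]' 1 10
```

```text
time_s: 1.77
ee_pos: [0.4133, -0.1165, 0.3654]
eef_rot: [3.142, -0.0, 0.403]
force: [0.7, 0.2, 0.3]
grip_width: 0.0939
grip_force: 0.0
```

```bash
python3 -m pendant '[[[1.5,-3.5,-3],-0.01],[[1.5,-3.5,-4],0],[[1.5,-3.5,-4],0],[[1.5,-3.5,-4],0],[[1.5,-3.5,-4],0],[[2,-3.5,-4],0],[[0,0,-4],0],[[0,0,-1.5],0],[[0,0,0],0],[[0,0,0],0]]' 0.5 10
python3 - <<'E'
from h import *
o=ctrl.get_obs();print(o['ee_pos'],o['eef_rot'])
im,K,T=cam('top'); im2,K2,T2=cam('scene')
e=np.array(o['ee_pos'])
a=cv2.resize(im[160:280,240:380],(560,480),interpolation=cv2.INTER_CUBIC)
b=cv2.resize(im2[180:280,200:320],(240,200)); W=np.zeros((480,800,3),np.uint8);W[:,:560]=a;W[:200,560:]=b
for P in [(0.646,-.286,.02),(0.514,-.340,.02)]:
    u=proj(P,K,T)[0];u=((u-[240,160])*4).astype(int);cv2.circle(W,tuple(u),4,(0,255,255),1)
cv2.imwrite('pics/g1.png',W)
E
```

```text
time_s: 2.6
ee_pos: [0.486, -0.2755, 0.1346]
eef_rot: [-3.141, 0.001, 0.4]
force: [-1.2, 0.5, 1.0]
grip_width: 0.047
grip_force: 0.0
[ 0.48597167 -0.27553656  0.13458333] [-3.14064071e+00  6.20112480e-04  3.99774688e-01]
```

View pics/g1.png

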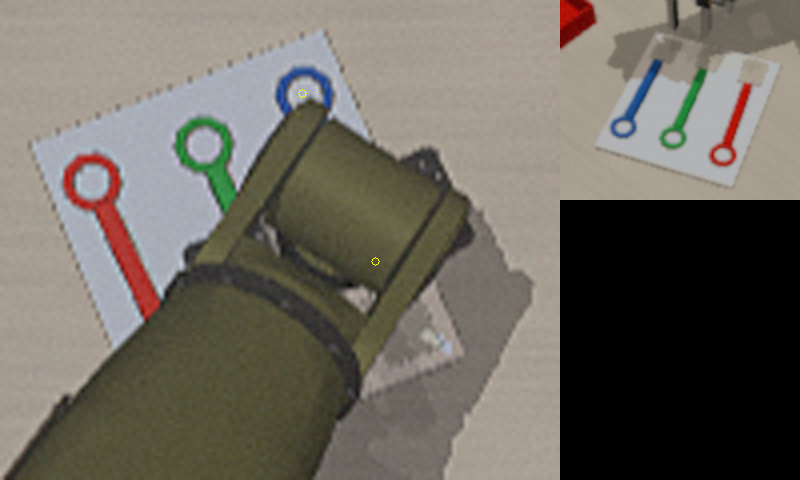

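```bash
python3 -m pendant '[[[1,-2.2,0],-0.01],[[1,-2.2,0],0],[[0.5,-2.2,0],0],[[0,0,-3],0],[[0,0,-3],0],[[0,0,0],0]]'
```

```text
time_s: 3.2
ee_pos: [0.5096, -0.3406, 0.0711]
eef_rot: [-3.137, 0.003, 0.39]
force: [-0.7, 0.2, -0.7]
grip_width: 0.0474
grip_force: 0.0
```

```bash
python3 -m pendant '[[[0.1,-0.1,-3],0],[[0,0,-2],0],[[0,0,-0.7],0],[[0,0,0],0],[[0,0,0],0]]'; python3 -m pendant '[[[0,0,0],0],[[0,0,0],0],[[0,0,0],0],[[0,0,0],0],[[0,0,0],0]]' 0 25
```

```text
time_s: 3.62
ee_pos: [0.5129, -0.343, 0.0199]
eef_rot: [3.14, -0.001, 0.39]
force: [0.3, -0.3, 0.6]
grip_width: 0.0468
grip_force: 0.0
time_s: 4.03
ee_pos: [0.5122, -0.3427, 0.018]
eef_rot: [3.141, -0.0, 0.39]
force: [-0.3, -1.3, 1.1]
grip_width: 0.017
grip_force: 0.3
```

```bash
python3 -m pendant '[[[0,0,0],0],[[0,0,-0.3],0],[[0,0,0],0]]' 0.3; python3 -m pendant '[[[0,0,0],0],[[0,0,0],0],[[0,0,0],0],[[0,0,0],0],[[0,0,0],0],[[0,0,0],0]]' 0 25;  python3 -m pendant '[[[0,0,1],0],[[0,0,3],0],[[0,0,3],0],[[0,0,3],0],[[0,0,3],0],[[0,0,0],0]]'
python3 - <<'E'
from h import *
o=ctrl.get_obs();print(o['ee_pos'],o['moment'])
im,K,T=cam('top'); im2,K2,T2=cam('scene')
a=cv2.resize(im[130:290,240:400],(400,400),interpolation=cv2.INTER_CUBIC)
b=cv2.resize(im2[130:290,180:340],(400,400),interpolation=cv2.INTER_CUBIC)
cv2.imwrite('pics/g2.png',np.hstack([a,b]))
E
```

```text
time_s: 4.28
ee_pos: [0.5118, -0.3425, 0.014]
eef_rot: [-3.141, 0.0, 0.39]
force: [-0.4, -0.2, -0.4]
grip_width: 0.028
grip_force: 0.0
time_s: 4.78
ee_pos: [0.5121, -0.3426, 0.0146]
eef_rot: [-3.142, 0.0, 0.39]
force: [-0.6, -0.4, -1.5]
grip_width: 0.016
grip_force: 25.0
time_s: 5.28
ee_pos: [0.5139, -0.3439, 0.1519]
eef_rot: [3.133, -0.005, 0.39]
force: [0.9, -0.7, -0.4]
grip_width: 0.016
grip_force: 25.0
[ 0.51390707 -0.34391885  0.15193318] [-0.06930191  0.13966736 -0.01850475]
```

View pics/g2.png

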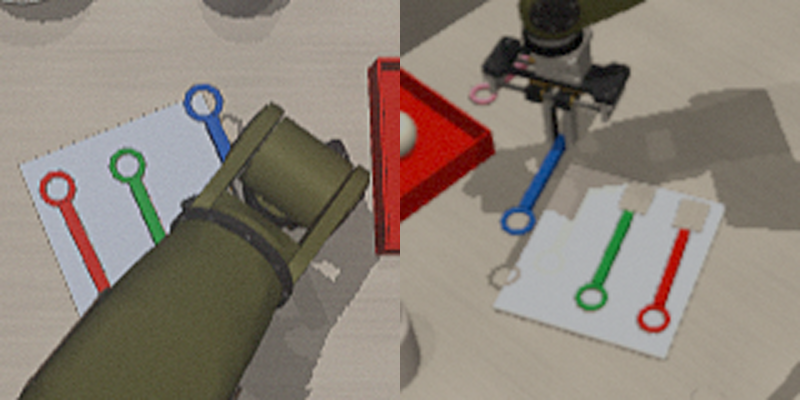

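The grasp holds, with the spatula level in the fingers. The pendant can't tilt the tool, so I'll tilt the spatula within the grip by pressing the handle gently down on the cabinet's top front edge.

```bash
python3 -m pendant '[[[0,0,3.8],0.1],[[0,0,3.8],0.1],[[0,0,3.8],0.1],[[0,0,3.8],0.1],[[0,0,3.8],0.1],[[0,0,3.8],0.1],[[0.7,3.7,0],0.05],[[0.7,3.7,0],0.05],[[0.7,3.7,0],0.05],[[0.7,3.7,0],0.05],[[0.7,3.7,0],0.05],[[0.7,3.7,0],0.05],[[0.7,3.7,0],0.05],[[0.7,3.7,0],0.05],[[0.7,3.7,0],0.05],[[0.7,3.7,0],0.05],[[0.7,3.7,0],0.05],[[0.6,3.6,0],0.08]]'; python3 -m pendant '[[[0,0,0],0],[[0,0,0],0],[[0,0,0],0]]'
```

```text
time_s: 6.88
ee_pos: [0.595, 0.1024, 0.3712]
eef_rot: [-3.139, 0.0, 1.622]
force: [-0.4, -0.7, -0.4]
grip_width: 0.0156
grip_force: 25.0
time_s: 7.13
ee_pos: [0.595, 0.1, 0.3716]
eef_rot: [-3.14, 0.0, 1.619]
force: [-0.3, -0.9, -1.5]
grip_width: 0.0157
grip_force: 25.0
```

```bash
python3 -m pendant '[[[0,0,-1],0],[[0,0,-1],0],[[0,0,-0.7],0],[[0,0,-0.7],0],[[0,0,-0.6],0],[[0,0,0],0]]' 0 15; python3 -m pendant '[[[0,0,-0.6],0],[[0,0,-0.6],0],[[0,0,-0.5],0],[[0,0,0],0],[[0,0,0],0]]' 
python3 - <<'E'
from h import *
o=ctrl.get_obs();print(o['ee_pos'],o['moment'])
im,K,T=cam('top'); im2,K2,T2=cam('scene')
cv2.imwrite('pics/t_full.png',im);cv2.imwrite('pics/s_full.png',im2)
a=cv2.resize(im[110:270,70:230],(400,400),interpolation=cv2.INTER_CUBIC)
b=cv2.resize(im2[120:320,270:470],(400,400),interpolation=cv2.INTER_CUBIC)
cv2.imwrite('pics/g3.png',np.hstack([a,b]))
E
```

```text
time_s: 7.63
ee_pos: [0.5948, 0.1, 0.3313]
eef_rot: [-3.14, 0.0, 1.619]
force: [0.5, -0.9, -0.4]
grip_width: 0.0157
grip_force: 15.0
time_s: 8.05
ee_pos: [0.595, 0.1004, 0.3152]
eef_rot: [-3.141, 0.0, 1.62]
force: [0.4, -0.7, -1.1]
grip_width: 0.0159
grip_force: 15.0
[0.59497489 0.10039668 0.31515335] [-0.12276108  0.05357903 -0.02014412]
```

View pics/g3.png

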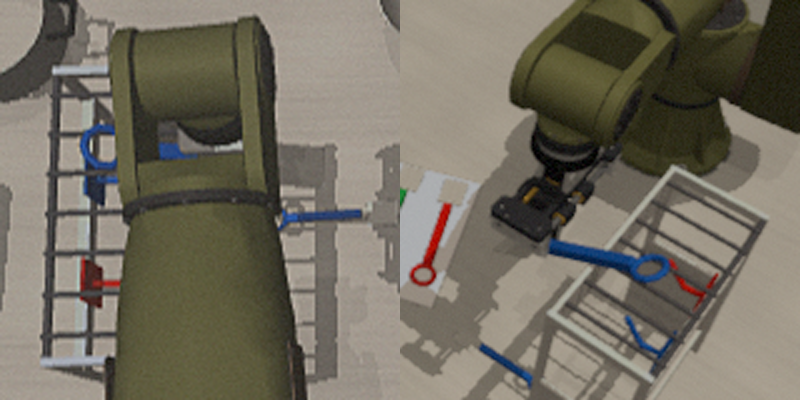

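```bash
cat > ang.py <<'E'
from h import *
from scipy.optimize import least_squares
def ang(uvs,ee,yaw=1.62):
    D={n:np.load(n+'.npz') for n in('top','scene')}
    P=lambda p:np.array(ee)+[0,0,.0055]+p[1]*np.array([np.cos(p[0])*np.cos(yaw+p[2]),np.cos(p[0])*np.sin(yaw+p[2]),np.sin(p[0])])
    r=lambda p:np.r_[np.concatenate([proj(P(p),D[n]['K'],D[n]['T'])[0]-uv for n,uv in uvs]),(p[1]-.1455)*500,p[2]*30]
    f=least_squares(r,[.5,.1455,0]); print('tilt deg',np.degrees(f.x[0]).round(1),f.x[1:].round(4),'ring',P(f.x).round(4),f.fun.round(1))
if __name__=='__main__':
    ang([('scene',(396.5,253.5)),('top',(70+100/2.5,110+147/2.5))],[.595,.1004,.3152])
E
python3 ang.py
```

```text
tilt deg 26.3 [0.1484 0.0149] ring [0.5865 0.2331 0.3865] [-1.   0.3  0.8  0.5  1.5  0.4]
```

```bash
python3 -m pendant '[[[0,0,-0.5],0],[[0,0,-0.3],0],[[0,0,0],0],[[0,0,0],0]]' 
python3 - <<'E'
from h import *
o=ctrl.get_obs();print(o['ee_pos'],o['moment'])
im,K,T=cam('top'); im2,K2,T2=cam('scene')
cv2.imwrite('pics/t_full.png',im);cv2.imwrite('pics/s_full.png',im2)
a=cv2.resize(im[150:200,90:140],(400,400),interpolation=cv2.INTER_CUBIC)
b=cv2.resize(im2[210:290,360:440],(400,400),interpolation=cv2.INTER_CUBIC)
cv2.imwrite('pics/g4.png',np.hstack([a,b]))
E
```

```text
time_s: 8.48
ee_pos: [0.595, 0.1003, 0.3073]
eef_rot: [-3.141, 0.0, 1.62]
force: [0.1, 0.2, -1.0]
grip_width: 0.0157
grip_force: 15.0
[0.59501895 0.10026743 0.30731321] [-0.2035384  -0.03794676  0.01669208]
```

View pics/g4.png

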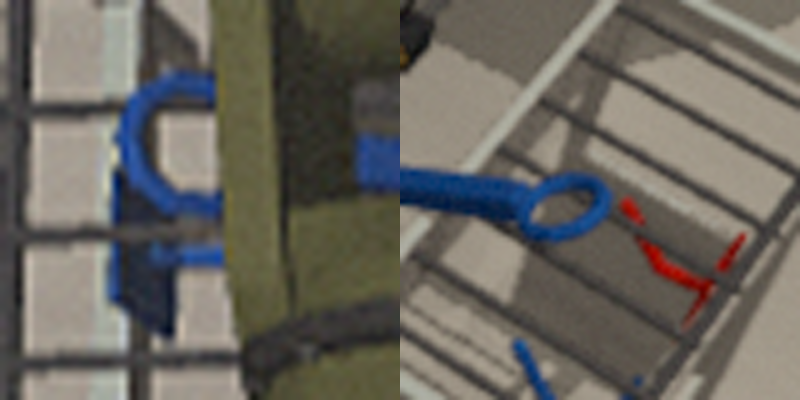

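```bash
python3 - <<'E'
from ang import *
ang([('scene',(392.6,251.4)),('top',(113.75,167.9))],[.595,.1003,.3073])
E
```

```text
tilt deg 31.6 [0.1465 0.0037] ring [0.5884 0.2249 0.3896] [-0.4  0.1  0.2  0.3  0.5  0.1]
```

```bash
python3 -m pendant '[[[0,0,1.5],0],[[0,0,2],0],[[0.2,-3,0],0],[[0.2,-3,0],0],[[0.2,-3,0],0],[[0.2,-2.8,0],0],[[0,0,-3.5],0],[[0,0,-3.5],0],[[0,0,-3.5],0],[[0,0,-3.5],0],[[0,0,-3.5],0],[[0,0,-3],0],[[0,0,0],0],[[0,0,0],0]]' 0 30
```

```text
time_s: 9.75
ee_pos: [0.6028, -0.0176, 0.1374]
eef_rot: [-3.139, -0.0, 1.62]
force: [0.5, -0.1, 0.7]
grip_width: 0.0161
grip_force: 30.0
```

```bash
python3 - <<'E'
from h import *
o=ctrl.get_obs();print(o['ee_pos'],o['moment'])
im,K,T=cam('top'); im2,K2,T2=cam('scene')
cv2.imwrite('pics/t_full.png',im);cv2.imwrite('pics/s_full.png',im2)
a=cv2.resize(im[130:250,80:200],(400,400),interpolation=cv2.INTER_CUBIC)
b=cv2.resize(im2[190:350,290:450],(400,400),interpolation=cv2.INTER_CUBIC)
cv2.imwrite('pics/g5.png',np.hstack([a,b]))
E
```

```text
[ 0.60276762 -0.01758097  0.13738004] [-0.12139215  0.08436032  0.00161676]
```

View pics/g5.png

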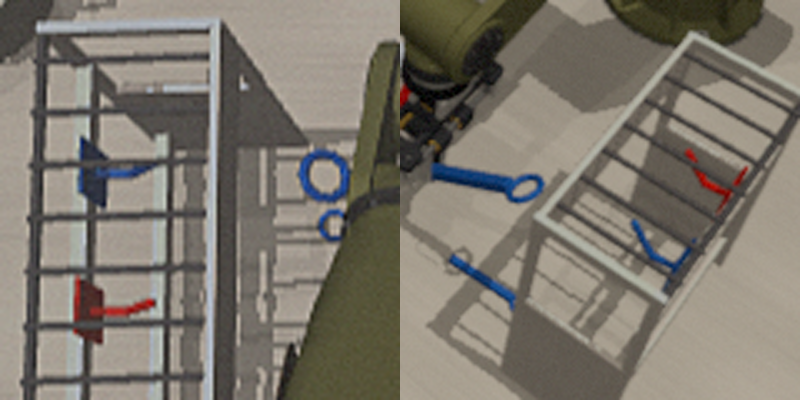

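```bash
python3 - <<'E'
from ang import *
ang([('scene',(340,264.8)),('top',(177.5,182.8))],[.6028,-.0176,.1374])
D={n:np.load(n+'.npz') for n in('top','scene')}
def tri(a,b):
    r=lambda X:np.r_[proj(X,D['top']['K'],D['top']['T'])[0]-a,proj(X,D['scene']['K'],D['scene']['T'])[0]-b]
    f=least_squares(r,[.59,.23,.28]);return f.x.round(4),f.fun.round(1)
print('tip',tri((126.5,180.1),(383.6,278.8)))
print('ring tri',tri((177.5,182.8),(340,264.8)))
d=D['top'];print('tip by top z .282',back((126.5,180.1),.282,d['K'],d['T']).round(4),'bp',back((107.8,181.5),.255,d['K'],d['T']).round(4))
E
```

```text
tilt deg 32.0 [0.1458 0.0098] ring [0.5955 0.1058 0.2202] [-0.4  0.1 -0.1  0.1  0.1  0.3]
tip (array([0.5886, 0.2278, 0.2744]), array([-0.2,  0.1, -0.2, -0. ]))
ring tri (array([0.5953, 0.106 , 0.2208]), array([-0.2,  0.1, -0.2, -0. ]))
tip by top z .282 [0.5868 0.2252 0.282 ] bp [0.5897 0.282  0.255 ]
```

```bash
python3 -m pendant '[[[-0.1,2.1,1.32],0],[[-0.1,2.1,1.32],0],[[-0.1,2.1,1.32],0],[[-0.1,2.1,1.32],0],[[-0.1,2.1,1.32],0],[[0,0,0],0],[[0,0,0],0]]'; python3 -m pendant '[[[0,0.7,0],0],[[-0.1,0.7,0],0],[[0,0.6,0],0],[[0,0,0],0],[[0,0,0],0]]'
python3 - <<'E'
from h import *
im,K,T=cam('top'); im2,K2,T2=cam('scene')
cv2.imwrite('pics/t_full.png',im);cv2.imwrite('pics/s_full.png',im2)
a=cv2.resize(im[150:210,90:150],(400,400),interpolation=cv2.INTER_CUBIC)
b=cv2.resize(im2[230:330,340:440],(400,400),interpolation=cv2.INTER_CUBIC)
cv2.imwrite('pics/g6.png',np.hstack([a,b]))
E
```

```text
time_s: 10.43
ee_pos: [0.5987, 0.0881, 0.2062]
eef_rot: [3.137, -0.0, 1.621]
force: [0.1, -1.1, -0.8]
grip_width: 0.0157
grip_force: 30.0
time_s: 10.85
ee_pos: [0.597, 0.1075, 0.2033]
eef_rot: [-3.141, 0.0, 1.62]
force: [-0.4, 0.5, -0.3]
grip_width: 0.0154
grip_force: 30.0
```

View pics/g6.png

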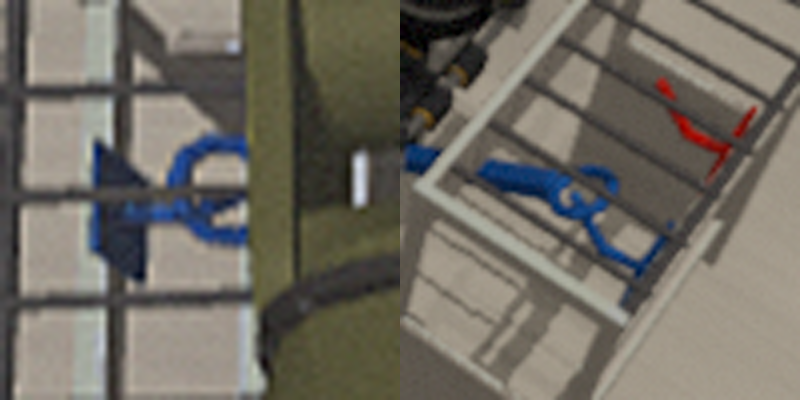

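```bash
python3 -m pendant '[[[0,0.3,-0.5],0],[[0,0.3,-0.5],0],[[0,0.3,-0.5],0],[[0,0,0],0],[[0,0,0],0]]'; python3 -m pendant '[[[0,0.2,-0.5],0],[[0,0.2,-0.4],0],[[0,0,0],0],[[0,0,0],0]]'
python3 - <<'E'
from h import *
im,K,T=cam('top'); im2,K2,T2=cam('scene')
cv2.imwrite('pics/t_full.png',im);cv2.imwrite('pics/s_full.png',im2)
a=cv2.resize(im[150:210,90:150],(400,400),interpolation=cv2.INTER_CUBIC)
b=cv2.resize(im2[250:310,360:420],(400,400),interpolation=cv2.INTER_CUBIC)
cv2.imwrite('pics/g7.png',np.hstack([a,b]))
E
```

```text
time_s: 11.37
ee_pos: [0.5969, 0.1166, 0.1881]
eef_rot: [-3.141, 0.0, 1.62]
force: [0.0, 1.0, -1.1]
grip_width: 0.0154
grip_force: 30.0
time_s: 11.7
ee_pos: [0.597, 0.1205, 0.1793]
eef_rot: [-3.141, 0.0, 1.62]
force: [0.4, -0.4, -0.7]
grip_width: 0.0159
grip_force: 30.0
```

View pics/g7.png

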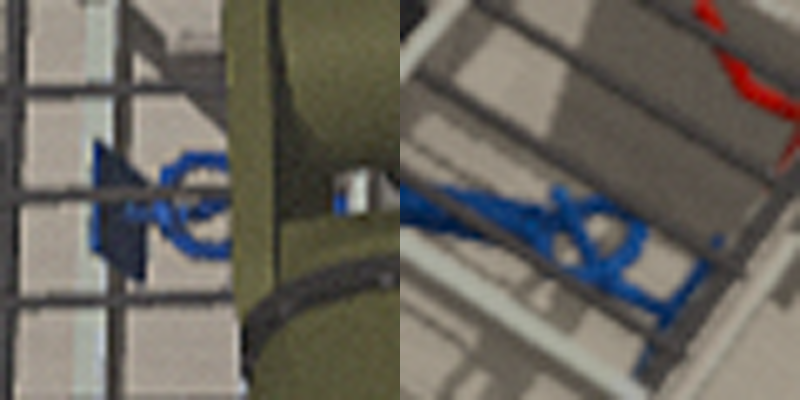

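```bash
python3 -m pendant '[[[0,0,-0.3],0],[[0,0,0],0],[[0,0,0],0]]'; python3 -m pendant '[[[0,0,0],0],[[0,0,0],0],[[0,0,0],0],[[0,0,0],0],[[0,0,0],0],[[0,0,0],0],[[0,0,0],0],[[0,0,0],0],[[0,0,0],0]]' 0.6; python3 -m pendant '[[[0,-2,0],0],[[0,-3,0],0],[[0,-3,0],0],[[0,-3,0],0],[[0,-3,2],0],[[0,-3,2],0],[[0,-3,2],0],[[0,-3,2],0],[[0,0,0],0],[[0,0,0],0],[[0,0,0],0],[[0,0,0],0],[[0,0,0],0],[[0,0,0],0],[[0,0,0],0],[[0,0,0],0],[[0,0,0],0],[[0,0,0],0],[[0,0,0],0],[[0,0,0],0]]' 
python3 - <<'E'
from h import *
im,K,T=cam('top'); im2,K2,T2=cam('scene')
cv2.imwrite('pics/t_full.png',im);cv2.imwrite('pics/s_full.png',im2)
a=cv2.resize(im[120:280,70:230],(400,400),interpolation=cv2.INTER_CUBIC)
b=cv2.resize(im2[220:340,330:450],(400,400),interpolation=cv2.INTER_CUBIC)
cv2.imwrite('pics/g8.png',np.hstack([a,b]))
E
```

```text
time_s: 12.05
ee_pos: [0.597, 0.1203, 0.1765]
eef_rot: [-3.141, -0.0, 1.62]
force: [-0.2, 0.7, -1.4]
grip_width: 0.0156
grip_force: 30.0
time_s: 12.8
ee_pos: [0.5971, 0.1204, 0.1766]
eef_rot: [3.142, 0.0, 1.62]
force: [-0.0, 0.3, -0.1]
grip_width: 0.0562
grip_force: 0.0
time_s: 14.47
ee_pos: [0.5971, -0.1096, 0.2566]
eef_rot: [-3.142, 0.0, 1.62]
force: [0.1, -0.0, 0.1]
grip_width: 0.0563
grip_force: 0.0
```

View pics/g8.png

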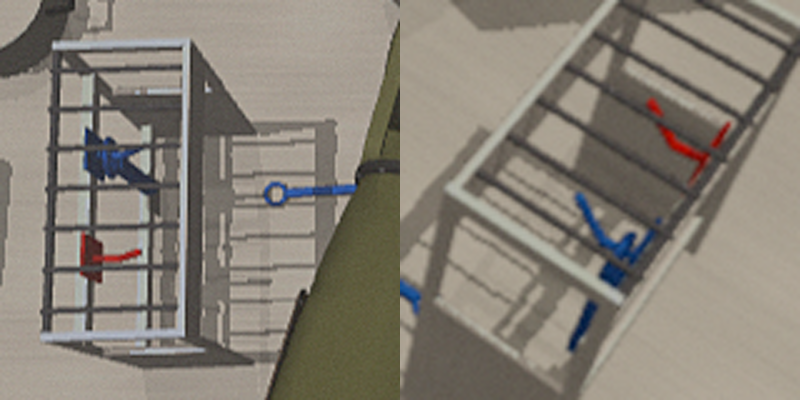

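The spatula hangs by its ring on the blue hook (top crop around (110,155), scene crop around (620,240)). I'll let it settle and compare frames.

```bash
R='x'; for i in 1 2 3 4; do python3 -m pendant '[[[0,0,0],0],[[0,0,0],0],[[0,0,0],0],[[0,0,0],0],[[0,0,0],0],[[0,0,0],0],[[0,0,0],0],[[0,0,0],0],[[0,0,0],0],[[0,0,0],0],[[0,0,0],0],[[0,0,0],0],[[0,0,0],0],[[0,0,0],0],[[0,0,0],0],[[0,0,0],0],[[0,0,0],0],[[0,0,0],0],[[0,0,0],0],[[0,0,0],0]]' | head -1; python3 - <<'E'
from h import *
for _ in range(3):
    im,K,T=cam('top'); h=cv2.cvtColor(im,cv2.COLOR_BGR2HSV); m=cv2.inRange(h,(100,100,30),(130,255,255)); m[:,:95]=0;m[:,140:]=0
    ys,xs=np.nonzero(m); print(len(xs),xs.mean().round(2),ys.mean().round(2))
    p=ctrl.get_obs()['time_s']
E
done
```

```text
time_s: 16.23
102 113.24 182.82
106 113.42 183.11
107 113.79 183.01
time_s: 18.05
103 113.54 182.91
106 113.43 182.81
103 113.45 182.69
time_s: 19.87
98 113.74 182.98
105 113.4 182.9
106 113.21 182.66
time_s: 21.68
104 113.4 182.93
104 113.23 182.88
107 113.74 183.12
```

```bash
for i in 1 2 3; do python3 -m pendant '[[[0,0,0],0],[[0,0,0],0],[[0,0,0],0],[[0,0,0],0],[[0,0,0],0],[[0,0,0],0],[[0,0,0],0],[[0,0,0],0],[[0,0,0],0],[[0,0,0],0],[[0,0,0],0],[[0,0,0],0],[[0,0,0],0],[[0,0,0],0],[[0,0,0],0],[[0,0,0],0],[[0,0,0],0],[[0,0,0],0],[[0,0,0],0],[[0,0,0],0]]' | head -1; done; python3 -c "
from station import ctrl
print(ctrl.hand_in())"
```

```text
time_s: 23.5
time_s: 25.17
time_s: 26.83
the job is handed in; nothing more can be done
None
```

The blue-handled spatula hangs by its ring on the blue hook, still to within camera noise, and the red and green ones were left on the board. The job was handed in at 26.8 s of the 43 s allowed; no verdict came back.

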